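Shut the filled cutlery drawers

ROBOT

A 7-joint arm with a two-finger parallel gripper is mounted at the origin on the work surface. World frame = base frame: x ahead of the robot, y to its left, z up, the work surface at z = 0. Lengths are in m, angles in rad, forces in N, time in s.
With the tool pointing down it reaches from about 0.4 to 0.875 m from the base axis. Payload 19.3 kg.
Tool frame: the origin (TCP) lies midway between the tips of the shut fingers; the grasp point (between the pads) lies 19 mm behind it; z points along the fingers, y is the line along which they close (so a half turn about z gives the same grasp; the last joint's range is limited). The gripper opens to 85 mm and grips with 20 to 120 N. Pads are 22 mm wide; open, the fingers measure 114 mm over their backs; the gripper's body (76 mm by 85 mm) begins 54 mm behind the grasp point. The pads swing forward as they close: fully open they stand 13 mm farther back than shut.
Start: joints at [-1.28, 0.521, -0.036, 1.599, 0.021, 1.021, -0.113], TCP at [0.221, 0.585, 0.231] pointing down, gripper open.
Joint ranges: [-2.91, 2.91], [-0.3, 2.13], [-1.5, 1.42], [0.17, 2.43], [-1.26, 4.41], [0.16, 1.93], [-2.52, 2.52]. Speed limits (rad/s): [1.89, 1.89, 2.39, 2.39, 3.01, 3.01, 3.01].

INTERFACE

Orientations are given as [roll, pitch, yaw] about the fixed x, y, z axes, in that order (R = Rz(yaw) Ry(pitch) Rx(roll)).
In Python, from workcell import telemetry, grab_frame, calibration, bot, outline_of, landmark_of gives the robot as it stands. The module is installed in compiled form; this text tells all that it offers.
- The arm moves only by the shell command python3 -m inch 'ROWS' [FORCE]. ROWS is JSON, a list of rows, each a list of 7 numbers: the shift along the tool's x, y, z in m, then the turn, a rotation vector about the tool's x, y, z in rad, then the closure, from 0 (fully open) to 1 (shut). A call has 1 to 5 rows; each row shifts and turns the commanded pose from where the row before left it, along the tool's axes as they then stand; what a row does not reach is not made up. A row lasts 1/10 s, in which the tool goes at most 50 mm and 8.59 degrees, less where a joint would pass 70% of its speed; a pose out of reach is approached as far as the arm can. A call is refused whole if a number of a shift passes 0.05 or a number of a turn 0.15, either way. A call with a gripper value outside its range is refused whole. The fingers move at their own pace and stop on an object; FORCE is the grip in N (left out, the last holds). Time passes only in rows, so rows that do not move let the fingers close. It gives the time, the measured TCP pose, the force, the opening and the grip force at its end, in the units of the state.
- telemetry.observe(): the state, without advancing time (a new reading comes with each control period).
- grab_frame(name): name is "scene" or "top"; returns the picture (420x560x3 uint8, red, green, blue); there is no depth.
- calibration(name): a dict with "fovy" (degrees; the focal length in pixels is half the picture's height over the tangent of half this angle, whatever the lens; pixels are square), "cx", "cy" (the principal point, pixels), "pose" (4x4, takes a point from camera to world coordinates). Camera axes: x right, y down, z forward; pixel columns grow to the right and rows downward; lengths in m; the calibration is good to about 2 mm. A picture is of the moment at which its call begins. calibration takes no time and is no camera call.
- bot.job_done(): hands the job in; it is judged then, once.
Trained networks look in the newest picture that a camera, given by its name, has taken for a name from the list of things; names that differ only in an ending like _2 or _b are one class to them, and where a whole thing is asked for, a point or a joint stands for the part that bears it (a point fixed in the world has none). Each returns a list of dicts, best first, with "score" (0 to 1); they miss things now and then, are a little off and sometimes report something else, mostly with a low value. They report only what shows in the picture. A call takes as long as a camera call.
- outline_of(label, camera): "region" (420x560 bool, what is visible of it) and "rect" ([left, top, right, bottom] in pixels, round what is visible of it).
- landmark_of(label, camera): "xy" ([column, row] in pixels: a listed point, or the origin of a listed thing).
The state is a dict: "clock": time; "qpos": joint angles; "qd": joint speeds; "joint_efforts": joint torques, N m; "position": TCP position; "tool_rot": TCP orientation; "force": force on the tool from outside, world axes, zero at the start; "moment": the same for the moment, N m; "grip_width": finger opening in m; "finger_force": force on a finger pad.
Only numpy, scipy, OpenCV 4.12 (cv2) and the standard library are available. Lean on these libraries where they do the work, as an engineer would, in place of code of your own. Each camera call takes 0.05 s, during which the arm holds its last target. There are 200 camera calls.

TASK

Three green cutlery drawers stand open: push the two that hold cutlery (forks, spoons) fully home with the fingertips, in either order and without slamming them, and leave the empty drawer open just as it is. Push only on the outside of the drawer fronts: the fingers stay out of the drawers and off the clean cutlery. Leave the cups, bottle and bowl standing where they are.

Things in the scene. Friction and masses are not known exactly. Their poses are not given: they have to be found in the camera images.
- forks_front (a point): moves with the drawer filled with forks: point on the outer face of its front panel, on the centre line, 72 mm above the counter. The flat upright pale green panel is 130 mm wide, 12 mm thick, from 20 to 110 mm above the counter. x axis: level, square into the panel, the way the drawer slides shut; y: left along the panel; z up
- forks_drawer (a joint): how far the drawer filled with forks is pulled out, m: 0 fully home at its stop, at most 0.13. Slides stiffly (3 N of friction plus 10 N per m/s), stays where left, no latch or spring. Behind the panel: white tray open at the top, 116 x 228 mm, floor 24 mm and side walls 82 mm above the counter, cutlery up to 50 mm
- spoons_front (a point): moves with the drawer filled with spoons: point on the outer face of its front panel, on the centre line, 72 mm above the counter. The flat upright pale green panel is 130 mm wide, 12 mm thick, from 20 to 110 mm above the counter. x axis: level, square into the panel, the way the drawer slides shut; y: left along the panel; z up
- spoons_drawer (a joint): how far the drawer filled with spoons is pulled out, m: 0 fully home at its stop, at most 0.13. Slides stiffly (3 N of friction plus 10 N per m/s), stays where left, no latch or spring. Behind the panel: white tray open at the top, 116 x 228 mm, floor 24 mm and side walls 82 mm above the counter, cutlery up to 50 mm
- empty_front (a point): moves with the drawer with nothing in it (bare white floor): point on the outer face of its front panel, on the centre line, 72 mm above the counter. The flat upright pale green panel is 130 mm wide, 12 mm thick, from 20 to 110 mm above the counter. x axis: level, square into the panel, the way the drawer slides shut; y: left along the panel; z up
- empty_drawer (a joint): how far the drawer with nothing in it (bare white floor) is pulled out, m: 0 fully home at its stop, at most 0.13. Slides stiffly (3 N of friction plus 10 N per m/s), stays where left, no latch or spring. Behind the panel: white tray open at the top, 116 x 228 mm, floor 24 mm and side walls 82 mm above the counter
- plinth: dark steel plate 290 x 500 x 12 mm fixed to the counter under three pale green drawer units, side by side in any order, 155 mm apart, facing the robot. Origin: centre of its underside; x axis from the fronts to the back. A unit is 240 mm deep, 130 wide, its roof 112 above the counter; a shut panel's face is 132 mm in front of the plinth's origin
- white_cup: an empty white perforated cutlery cup, 82 mm wide, 85 mm high, standing on the roof of a drawer unit. Origin: centre of its underside. To be left alone
- steel_cup: a steel perforated cutlery cup, 86 mm wide, 85 mm high, cutlery handles sticking up to 62 mm above it, standing on the roof of a drawer unit. Origin: centre of its underside. To be left alone
- tan_cup: a tan perforated cutlery cup, 82 mm wide, 85 mm high, cutlery handles sticking up to 62 mm above it, standing on the roof of a drawer unit. Origin: centre of its underside. To be left alone
- side_cup: a steel perforated cutlery cup, 90 mm wide, 110 mm high, with cutlery handles up to 62 mm above it, standing on the counter to the left. Origin: centre of its underside. To be left alone
- right_cup: a white perforated cutlery cup, 86 mm wide, 90 mm high, with cutlery handles up to 62 mm above it, standing on the counter to the right. Origin: centre of its underside. To be left alone
- spray: a bottle, 60 mm wide, 160 mm high, standing on the counter to the right. Origin: centre of its underside. To be left alone
- bowl: a white bowl, 120 mm wide, 50 mm high, standing on the counter to the left. Origin: centre of its underside. To be left alone

How it is judged:
By the outcome, as a careful person would: the job done as asked, in the order asked, and still so for the second after the job is handed in, with the robot touching nothing.
It also fails if it takes over 54 s, if anything falls off the work surface, if the arm or the gripper's body presses on something with over 40 N, if the wrist force passes 120 N, or if a joint passes its speed limit or range.

## Working session

There is one attempt and no reset: what is moved stays moved. The work goes in short steps, Python scripts to look and compute and a shell command to move; the robot and the scene stay as the last step left them, time stands still between calls to the robot, and variables do not carry over. Pictures are saved under pics/ and viewed, at most 10 in all, crops included, and the job is handed in when it is done.

```bash
mkdir -p pics; cat > h.py <<'E'
import numpy as np,cv2
from workcell import *
def ray(cam,px):
    c=calibration(cam);f=210/np.tan(np.radians(c["fovy"])/2);P=np.array(c["pose"])
    d=P[:3,:3]@np.array([(px[0]-c["cx"])/f,(px[1]-c["cy"])/f,1]);return P[:3,3],d/np.linalg.norm(d)
def tri(a,b):
    (p,d),(q,e)=ray("scene",a),ray("top",b)
    s=np.linalg.lstsq(np.c_[d,-e],q-p,rcond=None)[0]
    A=p+s[0]*d;B=q+s[1]*e;return (A+B)/2,np.linalg.norm(A-B)
def atz(cam,px,z):
    p,d=ray(cam,px);return p+d*(z-p[2])/d[2]
E
python3 - <<'E'
from h import *
ims=[]
for c in("scene","top"):
    im=grab_frame(c);cv2.imwrite(f"pics/{c}0.png",cv2.cvtColor(im,cv2.COLOR_RGB2BGR))
for n in["forks_front","spoons_front","empty_front","plinth","side_cup","right_cup","spray","bowl"]:
    L={c:landmark_of(n,c) for c in("scene","top")}
    for c in L: print(n,c,[(np.round(l["xy"],1).tolist(),round(float(l["score"]),2)) for l in L[c][:2]])
    if L["scene"] and L["top"]:
        p,e=tri(L["scene"][0]["xy"],L["top"][0]["xy"]);print("   ",p.round(4),round(e,4))
s=telemetry.observe();print(s)
for c in("scene","top"):print(np.round(calibration(c)["pose"],3).tolist())
E
```

```text
forks_front scene [([317.9, 191.9], 0.58)]
forks_front top [([241.2, 232.2], 0.68), ([255.2, 158.5], 0.55)]
    [0.5264 0.1236 0.0784] 0.0075
spoons_front scene [([210.7, 171.7], 0.7)]
spoons_front top [([240.6, 232.0], 0.41)]
    [ 0.5656 -0.0071  0.1989] 0.2774
empty_front scene [([261.4, 183.2], 0.72), ([211.2, 173.1], 0.49)]
empty_front top [([286.7, 232.5], 0.64)]
    [ 0.528  -0.0249  0.0805] 0.0166
plinth scene []
plinth top []
side_cup scene [([433.6, 216.1], 0.59), ([168.9, 217.7], 0.31)]
side_cup top [([148.1, 249.7], 0.73), ([411.7, 210.1], 0.71)]
    [ 0.4759  0.4451 -0.0052] 0.007
right_cup scene [([145.3, 158.1], 0.61)]
right_cup top [([407.9, 263.9], 0.89), ([335.5, 242.5], 0.46)]
    [ 0.4379 -0.4167  0.01  ] 0.003
spray scene [([111.3, 206.3], 0.81)]
spray top [([412.1, 209.0], 0.89)]
    [ 0.6247 -0.4446 -0.0067] 0.0055
bowl scene [([426.5, 278.0], 0.74)]
bowl top [([157.7, 188.6], 0.58)]
    [ 0.6833  0.4207 -0.0017] 0.0006
{'clock': 0.9, 'qpos': array([-1.28019494,  0.52142179, -0.03628849,  1.59954918,  0.0212004 ,
        1.02112575, -0.11280598]), 'qd': array([-9.51985784e-04,  2.39974875e-04, -3.54285327e-04, -9.38790089e-05,
        1.34137157e-03, -5.19720276e-04,  9.04532481e-04]), 'joint_efforts': array([ 6.71042180e-04, -9.26848269e+01,  1.97874650e+00, -3.70262074e+01,
        1.80070277e-02,  1.79483395e-03, -4.38359706e-06]), 'position': array([0.2206568 , 0.58470429, 0.23125969]), 'tool_rot': array([-3.14147419e+00,  1.64556667e-05,  2.78073349e+00]), 'force': array([ 0.33942042,  0.8809708 , -1.19837874]), 'moment': array([ 0.00054189,  0.04912983, -0.02972103]), 'finger_force': 0.0, 'grip_width': 0.08551509056049006}
[[-0.194, 0.768, -0.61, 1.244], [0.981, 0.16, -0.111, 0.129], [0.013, -0.62, -0.784, 0.884], [0.0, 0.0, 0.0, 1.0]]
[[0.012, -0.981, 0.192, 0.322], [-1.0, -0.011, 0.003, 0.016], [-0.001, -0.192, -0.981, 1.556], [0.0, 0.0, 0.0, 1.0]]
```

View pics/scene0.png

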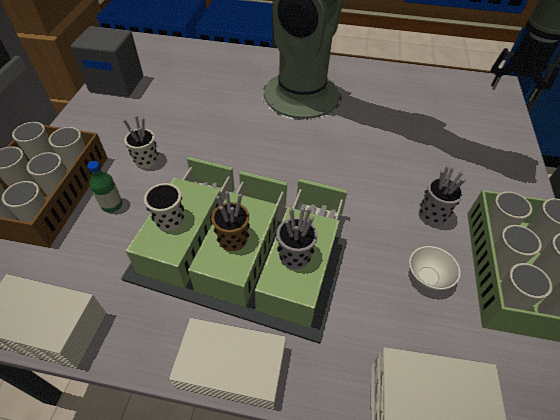

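View pics/top0.png

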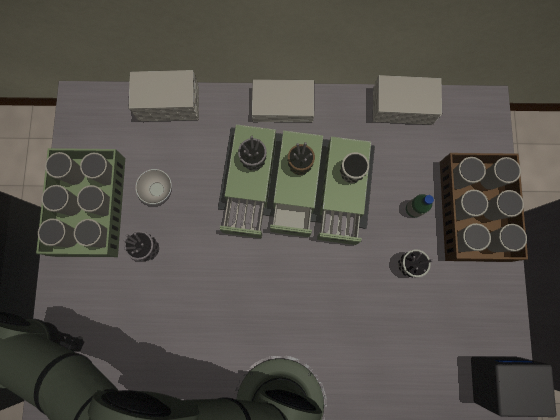

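The scene picture (seen from behind) and the top picture agree. The left drawer (top ~242,232) and the right drawer (top ~340,240) hold cutlery, and the middle one (top ~291,232) is bare white. I'll zoom in to measure the panel edges.

```bash
python3 - <<'E'
from h import *
a=cv2.imread("pics/top0.png")[110:260,205:385];b=cv2.imread("pics/scene0.png")[140:345,115:365]
cv2.imwrite("pics/topz.png",cv2.resize(cv2.convertScaleAbs(a,alpha=1.5),None,fx=4,fy=4,interpolation=cv2.INTER_CUBIC)[:600])
cv2.imwrite("pics/scz.png",cv2.resize(cv2.convertScaleAbs(b,alpha=1.5),(750,600),interpolation=cv2.INTER_CUBIC)[:600])
E
```

```text
(no output)
```

View pics/topz.png

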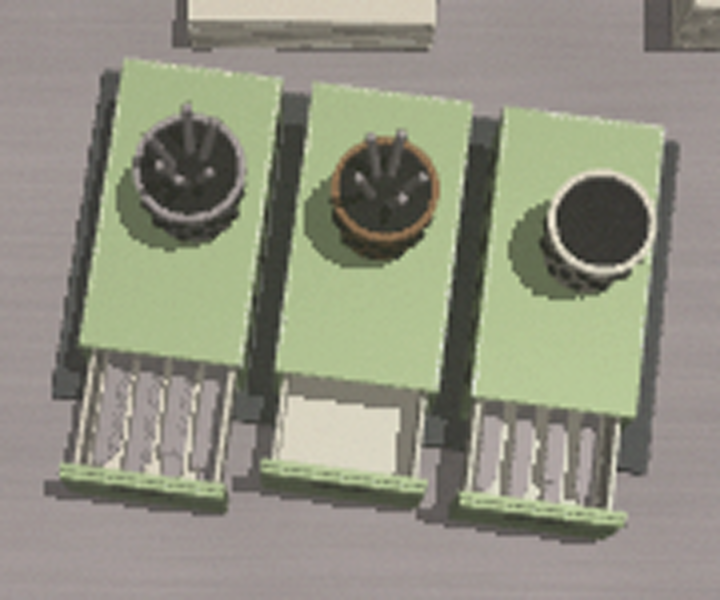

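View pics/scz.png

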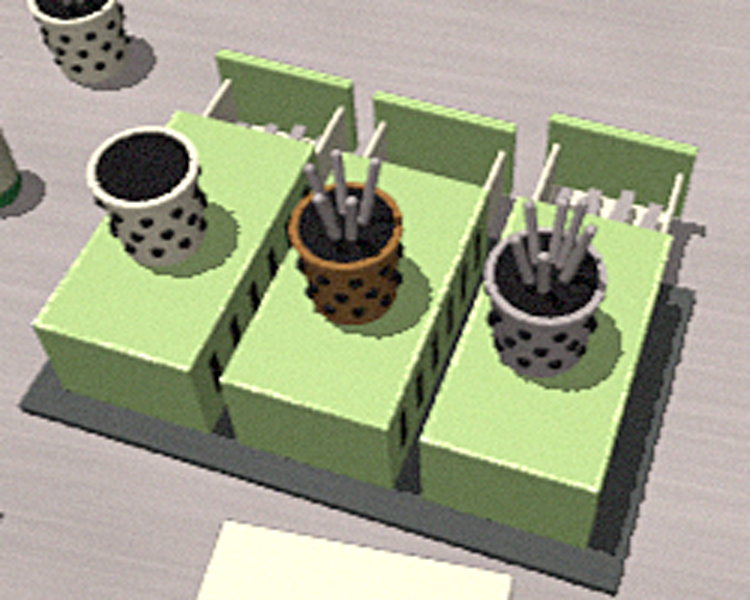

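```bash
python3 - <<'E'
from h import *
T=lambda u,v:((u+.5)/4-.5+205,(v+.5)/4-.5+110)
S=lambda u,v:((u+.5)/3-.5+115,(v+.5)/600*205-.5+140)
roof={'L':[(124,60),(283,77),(80,345),(243,363)],'M':[(313,84),(472,103),(275,373),(438,390)],'R':[(505,108),(665,128),(470,397),(634,415)]}
pan={'L':[(60,464),(227,484)],'M':[(263,459),(426,478)],'R':[(460,491),(627,512)]}
sp={'L':[(695,151),(550,118)],'M':[(516,127),(374,95)],'R':[(353,83),(218,53)]}
ds=[]
for k in roof:
    P=[atz("top",T(*q),.112)[:2] for q in roof[k]]
    d=(P[0]+P[1]-P[2]-P[3])/2; w=(P[0]-P[1]+P[2]-P[3])/2
    yaw=np.arctan2(d[1],d[0]);ds.append(yaw)
    fr=(P[2]+P[3])/2
    B=[atz("top",T(*q),.11)[:2] for q in pan[k]]
    x=np.array([np.cos(yaw),np.sin(yaw)]);m=(B[0]+B[1])/2
    print(k,"yaw",yaw.round(4),np.arctan2(-w[0],w[1]).round(4),"depth",np.linalg.norm(d).round(4),"w",np.linalg.norm(w).round(4),"rooffront",fr.round(4))
    print("  panel back-top",B[0].round(4),B[1].round(4),"face ctr",(m-.012*x).round(4),"opening",((fr-m)@x).round(4))
    for a,b in zip(sp[k],pan[k]):
        p,e=tri(S(*a),T(*b));print("  tri",p.round(4),e.round(4))
print(np.mean(ds))
E
```

```text
L yaw -0.1192 -0.1008 depth 0.2381 w 0.1292 rooffront [0.6294 0.1157]
  panel back-top [0.5416 0.1925] [0.5274 0.0625] face ctr [0.5226 0.1289] opening 0.0957
  tri [0.541  0.1916 0.1135] 0.001
  tri [0.5269 0.0633 0.1124] 0.0018
M yaw -0.1177 -0.1042 depth 0.2388 w 0.1286 rooffront [ 0.6091 -0.0374]
  panel back-top [0.5473 0.0349] [ 0.5338 -0.0918] face ctr [ 0.5286 -0.027 ] opening 0.0692
  tri [0.5463 0.0362 0.1152] 0.0027
  tri [ 0.5331 -0.0914  0.1148] 0.0
R yaw -0.1275 -0.1098 depth 0.2378 w 0.1288 rooffront [ 0.5914 -0.19  ]
  panel back-top [ 0.524  -0.1181] [ 0.5091 -0.247 ] face ctr [ 0.5046 -0.181 ] opening 0.0752
  tri [ 0.5228 -0.1154  0.1151] 0.0044
  tri [ 0.5082 -0.2449  0.1129] 0.0032
-0.12147760610823233
```

Layout: yaw ≈ -0.113. The forks face centre is at about (0.522, 0.129) and 95 mm out. The spoons face centre is at about (0.505, -0.181) and 75 mm out. The triangulated panel-top heights are 0.112–0.115 against 0.110 given, so the measurement holds. I'll turn the tool square, shut the fingers and go to a point in front of the forks drawer.

```bash
python3 -m inch '[[0,0,0,0,0,-0.124,1],[0,0,0,0,0,-0.124,1],[-0.0138,-0.021,0,0,0,0,1],[-0.0138,-0.021,0,0,0,0,1],[-0.0138,-0.021,0,0,0,0,1]]' 20
python3 -m inch '[[-0.0138,-0.021,0,0,0,0,1],[-0.0138,-0.021,0,0,0,0,1],[-0.0138,-0.021,0,0,0,0,1],[-0.0138,-0.021,0,0,0,0,1],[-0.0138,-0.021,0,0,0,0,1]]'
python3 -m inch '[[-0.0138,-0.021,0,0,0,0,1],[-0.0138,-0.021,0,0,0,0,1],[-0.0138,-0.021,0,0,0,0,1],[-0.0138,-0.021,0,0,0,0,1],[-0.0138,-0.021,0,0,0,0,1]]'
```

```text
clock: 1.4
position: [0.255, 0.5166, 0.2312]
tool_rot: [-3.141, 0.0, 3.029]
force: [-0.5, 0.0, 0.3]
grip_width: 0.0122
finger_force: 0.0
clock: 1.9
position: [0.3118, 0.4045, 0.2314]
tool_rot: [3.141, 0.0, 3.029]
force: [0.8, 0.2, 0.5]
grip_width: 0.0003
finger_force: 0.0
clock: 2.4
position: [0.3686, 0.2924, 0.2315]
tool_rot: [3.141, 0.0, 3.029]
force: [0.6, 0.1, -0.6]
grip_width: -0.0001
finger_force: 0.0
```

```bash
python3 -m inch '[[-0.0138,-0.021,0,0,0,0,1],[-0.0138,-0.021,0,0,0,0,1],[-0.0138,-0.021,0,0,0,0,1],[-0.0138,-0.021,0,0,0,0,1],[-0.0138,-0.021,0,0,0,0,1]]'
python3 -m inch '[[-0.0138,-0.021,0,0,0,0,1],[-0.0138,-0.021,0,0,0,0,1],[0,0,0,0,0,0,1],[0,0,0,0,0,0,1]]'
```

```text
clock: 2.9
position: [0.4253, 0.1803, 0.2315]
tool_rot: [3.141, 0.0, 3.029]
force: [0.1, 0.2, 0.4]
grip_width: -0.0003
finger_force: 0.0
clock: 3.3
position: [0.4476, 0.1363, 0.2313]
tool_rot: [3.141, 0.0, 3.028]
force: [-0.0, -0.1, 0.1]
grip_width: 0.0001
finger_force: 0.0
```

```bash
python3 -m inch '[[0,0,0.033,0,0,0,1],[0,0,0.033,0,0,0,1],[0,0,0.033,0,0,0,1],[0,0,0.033,0,0,0,1],[0,0,0.033,0,0,0,1]]'
python3 -m inch '[[-0.011,0,0,0,0,0,1],[-0.011,0,0,0,0,0,1],[-0.011,0,0,0,0,0,1],[-0.01,0,0,0,0,0,1],[0,0,0,0,0,0,1]]'
python3 -m inch '[[-0.005,0,0,0,0,0,1],[-0.005,0,0,0,0,0,1],[-0.005,0,0,0,0,0,1],[-0.005,0,0,0,0,0,1],[-0.005,0,0,0,0,0,1]]'
```

```text
clock: 3.8
position: [0.4472, 0.1376, 0.0652]
tool_rot: [3.141, 0.0, 3.03]
force: [1.2, 0.2, -0.5]
grip_width: 0.0001
finger_force: 0.0
clock: 4.3
position: [0.4924, 0.1314, 0.0674]
tool_rot: [3.141, 0.002, 3.028]
force: [0.1, -0.1, -0.0]
grip_width: -0.0001
finger_force: 0.0
clock: 4.8
position: [0.515, 0.1287, 0.0662]
tool_rot: [-3.141, -0.001, 3.029]
force: [-3.2, 1.6, 1.7]
grip_width: -0.0001
finger_force: 0.0
```

```bash
python3 -m inch '[[-0.005,0,0,0,0,0,1],[-0.005,0,0,0,0,0,1],[-0.005,0,0,0,0,0,1],[-0.005,0,0,0,0,0,1],[-0.005,0,0,0,0,0,1]]'
python3 -m inch '[[-0.005,0,0,0,0,0,1],[-0.005,0,0,0,0,0,1],[-0.005,0,0,0,0,0,1],[-0.005,0,0,0,0,0,1],[-0.005,0,0,0,0,0,1]]'
python3 -m inch '[[-0.005,0,0,0,0,0,1],[-0.005,0,0,0,0,0,1],[-0.005,0,0,0,0,0,1],[-0.004,0,0,0,0,0,1],[-0.003,0,0,0,0,0,1]]'
```

```text
clock: 5.3
position: [0.5403, 0.1257, 0.0662]
tool_rot: [-3.141, -0.0, 3.029]
force: [-3.4, -1.8, -0.1]
grip_width: 0.0002
finger_force: 0.0
clock: 5.8
position: [0.5652, 0.123, 0.0663]
tool_rot: [-3.142, -0.0, 3.029]
force: [-2.8, -0.6, -0.2]
grip_width: -0.0001
finger_force: 0.0
clock: 6.3
position: [0.5871, 0.1206, 0.0663]
tool_rot: [3.142, 0.0, 3.029]
force: [-3.5, -0.2, 0.1]
grip_width: -0.0
finger_force: 0.0
```

```bash
python3 - <<'E'
from h import *
im=grab_frame("top");cv2.imwrite("pics/t1.png",cv2.resize(cv2.cvtColor(cv2.convertScaleAbs(im[110:260,180:385],alpha=1.5),cv2.COLOR_RGB2BGR),None,fx=3.9,fy=3.9))
E
```

```text
(no output)
```

View pics/t1.png

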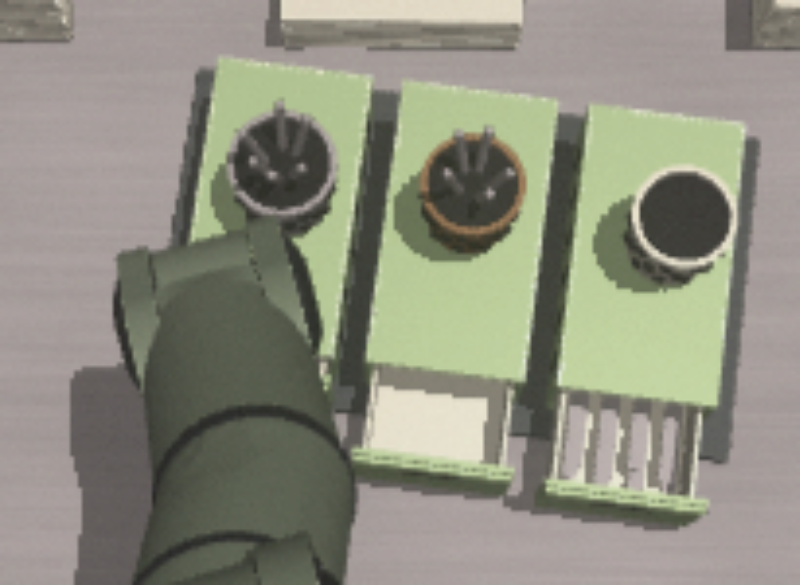

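The top picture shows the forks drawer nearly shut, with a sliver of it left at (330,370). The other two are untouched, and the wrist is well short of the steel cup. I'll continue slowly.

```bash
python3 -m inch '[[-0.003,0,0,0,0,0,1],[-0.003,0,0,0,0,0,1],[-0.003,0,0,0,0,0,1],[-0.002,0,0,0,0,0,1],[-0.002,0,0,0,0,0,1]]'
python3 -m inch '[[-0.002,0,0,0,0,0,1],[-0.001,0,0,0,0,0,1],[-0.001,0,0,0,0,0,1],[-0.001,0,0,0,0,0,1],[-0.001,0,0,0,0,0,1]]'
```

```text
clock: 6.85
position: [0.5999, 0.1192, 0.0663]
tool_rot: [3.142, 0.0, 3.029]
force: [-2.4, -0.3, 0.1]
grip_width: -0.0
finger_force: 0.0
clock: 7.35
position: [0.6027, 0.1188, 0.0656]
tool_rot: [-3.141, -0.006, 3.029]
force: [-23.6, 3.4, 3.3]
grip_width: 0.0
finger_force: 0.0
```

```bash
python3 -m inch '[[0,0,0,0,0,0,1],[0.005,0,0,0,0,0,1],[0.015,0,0,0,0,0,1],[0.025,0,0,0,0,0,1],[0.025,0,0,0,0,0,1]]'
python3 -m inch '[[0.025,0,0,0,0,0,1],[0.025,0,0,0,0,0,1],[0.02,0,0,0,0,0,1],[0.01,0,0,0,0,0,1],[0,0,0,0,0,0,1]]'
python3 -m inch '[[0,-0.02,0,0,0,0,1],[0,-0.025,0,0,0,0,1],[0,-0.025,0,0,0,0,1],[0,-0.025,0,0,0,0,1],[0,-0.025,0,0,0,0,1]]'
python3 -m inch '[[0,-0.025,0,0,0,0,1],[0,-0.025,0,0,0,0,1],[0,-0.025,0,0,0,0,1],[0,-0.025,0,0,0,0,1],[0,-0.025,0,0,0,0,1]]'
python3 -m inch '[[0,-0.025,0,0,0,0,1],[0,-0.025,0,0,0,0,1],[0,-0.015,0,0,0,0,1],[0,0,0,0,0,0,1],[0,0,0,0,0,0,1]]'
```

```text
clock: 7.85
position: [0.5359, 0.1262, 0.0665]
tool_rot: [3.141, 0.002, 3.028]
force: [1.3, 0.8, 0.6]
grip_width: 0.0002
finger_force: 0.0
clock: 8.35
position: [0.4564, 0.1356, 0.0666]
tool_rot: [3.141, 0.001, 3.029]
force: [0.2, -1.2, -0.7]
grip_width: -0.0001
finger_force: 0.0
clock: 8.85
position: [0.4444, 0.0147, 0.0664]
tool_rot: [3.141, 0.001, 3.028]
force: [1.0, 0.9, -0.4]
grip_width: -0.0
finger_force: 0.0
clock: 9.35
position: [0.4301, -0.1099, 0.0664]
tool_rot: [-3.141, 0.001, 3.028]
force: [0.5, -0.5, 0.4]
grip_width: 0.0002
finger_force: 0.0
clock: 9.85
position: [0.4223, -0.173, 0.0663]
tool_rot: [-3.142, 0.001, 3.028]
force: [0.4, 0.5, -1.1]
grip_width: 0.0002
finger_force: 0.0
```

```bash
python3 - <<'E'
from h import *
im=grab_frame("top");cv2.imwrite("pics/t2.png",cv2.resize(cv2.cvtColor(cv2.convertScaleAbs(im[110:260,180:385],alpha=1.5),cv2.COLOR_RGB2BGR),None,fx=3.9,fy=3.9))
E
```

```text
(no output)
```

View pics/t2.png

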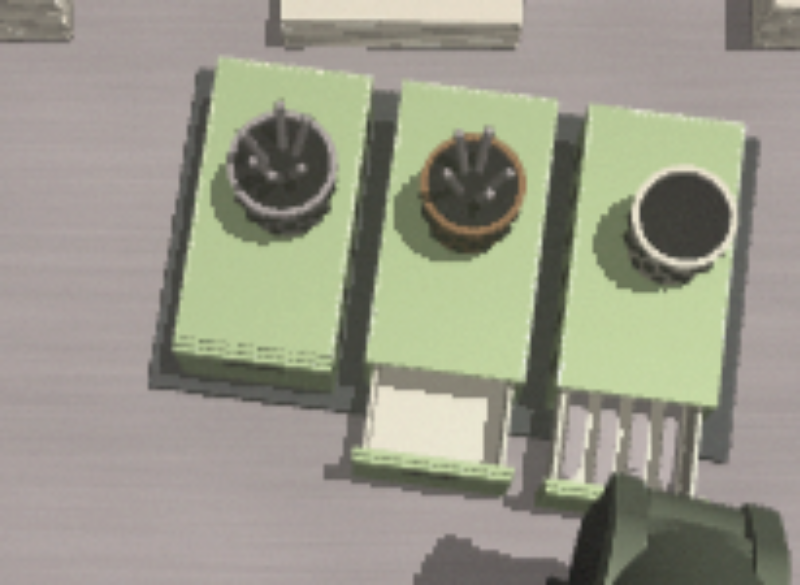

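The forks drawer is flush with its roof (275,355), the empty one is unmoved, and the cups are where they were. Next, the spoons drawer.

```bash
python3 -m inch '[[-0.012,0,0,0,0,0,1],[-0.015,0,0,0,0,0,1],[-0.015,0,0,0,0,0,1],[-0.012,0,0,0,0,0,1],[-0.005,0,0,0,0,0,1]]'
python3 -m inch '[[-0.005,0,0,0,0,0,1],[-0.005,0,0,0,0,0,1],[-0.005,0,0,0,0,0,1],[-0.005,0,0,0,0,0,1],[-0.005,0,0,0,0,0,1]]'
python3 -m inch '[[-0.005,0,0,0,0,0,1],[-0.005,0,0,0,0,0,1],[-0.005,0,0,0,0,0,1],[-0.005,0,0,0,0,0,1],[-0.005,0,0,0,0,0,1]]'
python3 -m inch '[[-0.005,0,0,0,0,0,1],[-0.005,0,0,0,0,0,1],[-0.003,0,0,0,0,0,1],[-0.003,0,0,0,0,0,1],[-0.003,0,0,0,0,0,1]]'
```

```text
clock: 10.4
position: [0.482, -0.1788, 0.0663]
tool_rot: [3.142, 0.001, 3.03]
force: [-0.4, -0.1, -0.1]
grip_width: -0.0002
finger_force: 0.0
clock: 10.9
position: [0.5051, -0.1822, 0.0663]
tool_rot: [3.142, -0.001, 3.029]
force: [-3.6, -0.2, 0.1]
grip_width: 0.0001
finger_force: 0.0
clock: 11.4
position: [0.5303, -0.1852, 0.0663]
tool_rot: [-3.141, -0.0, 3.029]
force: [-4.0, -0.3, -0.6]
grip_width: -0.0004
finger_force: 0.0
clock: 11.9
position: [0.549, -0.1872, 0.0663]
tool_rot: [-3.142, -0.0, 3.029]
force: [-4.3, -0.7, 0.2]
grip_width: 0.0002
finger_force: 0.0
```

```bash
python3 -m inch '[[-0.003,0,0,0,0,0,1],[-0.003,0,0,0,0,0,1],[-0.002,0,0,0,0,0,1],[-0.002,0,0,0,0,0,1],[-0.002,0,0,0,0,0,1]]'
python3 -m inch '[[-0.001,0,0,0,0,0,1],[-0.001,0,0,0,0,0,1],[-0.001,0,0,0,0,0,1],[-0.001,0,0,0,0,0,1],[-0.001,0,0,0,0,0,1]]'
```

```text
clock: 12.4
position: [0.5609, -0.1885, 0.0663]
tool_rot: [3.142, 0.0, 3.029]
force: [-4.0, -1.1, 1.2]
grip_width: -0.0003
finger_force: 0.0
clock: 12.9
position: [0.5652, -0.1889, 0.0662]
tool_rot: [3.142, -0.001, 3.029]
force: [-10.9, 0.9, 2.9]
grip_width: -0.0
finger_force: 0.0
```

```bash
python3 -m inch '[[-0.001,0,0,0,0,0,1],[-0.001,0,0,0,0,0,1],[0,0,0,0,0,0,1]]'
python3 -m inch '[[0.003,0,0,0,0,0,1],[0.012,0,0,0,0,0,1],[0.025,0,0,0,0,0,1],[0.025,0,0,0,0,0,1],[0.025,0,0,0,0,0,1]]'
python3 -m inch '[[0.025,0,0,0,0,0,1],[0.025,0,0,0,0,0,1],[0.01,0,0,0,0,0,1],[0,0,0,0,0,0,1],[0,0,0,0,0,0,1]]'
```

```text
clock: 13.2
position: [0.5651, -0.1891, 0.0656]
tool_rot: [3.141, -0.005, 3.028]
force: [-17.3, 1.7, 3.4]
grip_width: 0.0
finger_force: 0.0
clock: 13.7
position: [0.4781, -0.179, 0.0665]
tool_rot: [-3.142, 0.002, 3.029]
force: [1.1, -0.2, 0.2]
grip_width: 0.0
finger_force: 0.0
clock: 14.2
position: [0.4201, -0.1725, 0.0666]
tool_rot: [-3.141, 0.002, 3.029]
force: [-0.4, 0.0, 0.4]
grip_width: 0.0004
finger_force: 0.0
```

```bash
python3 - <<'E'
from h import *
im=grab_frame("top");s=grab_frame("scene")
f=lambda i:cv2.resize(cv2.cvtColor(cv2.convertScaleAbs(i,alpha=1.5),cv2.COLOR_RGB2BGR),(780,300) if 0 else (400,300))
cv2.imwrite("pics/t3.png",np.hstack([f(im[110:260,180:380]),f(s[140:305,125:345])]))
E
```

```text
(no output)
```

View pics/t3.png

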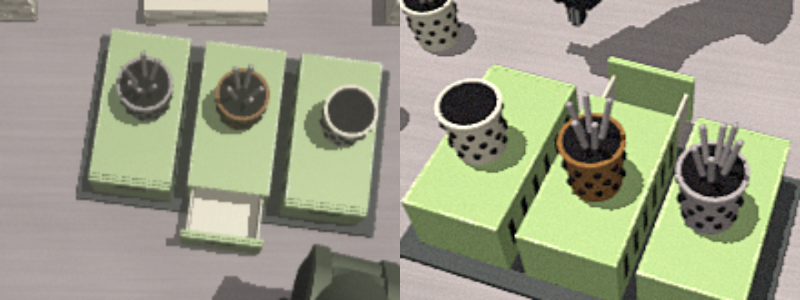

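Both views show the forks drawer (130,185) and the spoons drawer (325,208) flush. The empty one is still open (220,240), the cups are in place and the gripper is clear.

```bash
python3 -c "
from workcell import bot
print(bot.job_done())"
```

```text
the job is handed in; nothing more can be done
None
```

The forks and spoons drawers are pushed fully home, the empty drawer is still open as it was, the cups, bottle and bowl weren't touched, and the job is handed in after about 14 s on the robot clock.

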